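# Clamp a specimen mount in the bench cam fixture

## Robot

A 7-joint arm with a two-finger parallel gripper is mounted at the origin on a cart in front of the work surface, level with it; the furniture and walls round the work are solid. World frame = base frame: x ahead of the robot, y to its left, z up, the work surface at z = 0. Lengths are in m, angles in rad, forces in N, time in s.
With the tool pointing down it reaches from about 0.35 to 0.9 m from the base axis. Payload 7.2 kg.
Tool frame: the origin (TCP) lies between the finger pads; the fingertips stand 17 mm ahead of it and the grasp point (between the pads) lies 2 mm behind it (ctrl.tips_ahead is the distance from the TCP to the fingertips, in m); z points along the fingers, y is the line along which they close (so a half turn about z gives the same grasp; the last joint's range is limited). The gripper opens to 85 mm and grips with 20 to 120 N. Pads are 22 mm wide; open, the fingers measure 114 mm over their backs; the gripper's body (76 mm by 85 mm) begins 54 mm behind the grasp point. The pads swing forward as they close: fully open they stand 13 mm farther back than shut.
Start: joints at [1.115, 0.411, -0.013, 1.596, 0.006, 1.134, -0.082], TCP at [0.236, -0.579, 0.248] pointing down, gripper open.
Joint ranges: [-2.95, 2.95], [-0.29, 1.99], [-1.47, 1.44], [0.14, 2.54], [-1.03, 4.17], [0.13, 1.85], [-2.86, 2.86]. Speed limits (rad/s): [2.39, 2.39, 3.01, 3.01, 3.14, 3.14, 3.14].

## Interface

Orientations are given as [roll, pitch, yaw] about the fixed x, y, z axes, in that order (R = Rz(yaw) Ry(pitch) Rx(roll)).
In Python, from station import ctrl gives the robot as it stands.
- The arm moves only by the tool apply_moves, never from a script. Its argument "rows" is text: rows parted by semicolons, each of 4 numbers parted by spaces: the shift along the tool's x, y, z in m, then the turn about the tool's z in rad. In form: x y z twist; .... A call has 1 to 20 rows; each row shifts and turns the commanded pose from where the row before left it, along the tool's axes as they then stand; what a row does not reach is not made up. A row lasts 1/12 s, in which the tool goes at most 41.7 mm and 7.16 degrees, less where a joint would pass 70% of its speed; a pose out of reach is approached as far as the arm can. A call with a gripper value outside its range is refused whole. "jaw" is the opening, from 0 (shut) to 1 (fully open), set as the call begins (left out, the last holds). The fingers move at their own pace and stop on an object; "grip_force" is the grip in N (left out, the last holds). Time passes only in rows, so rows that do not move let the fingers close. It gives the time, the measured TCP pose, the force, the opening and the grip force at its end, in the units of the state.
- ctrl.state(): the state, without advancing time (a new reading comes with each control period).
- ctrl.get_image(name): name is "scene" or "top" or "wrist"; returns a dict with "pixels" (420x560x3 uint8, blue, green, red), "depth" (420x560 float32, m along the optical axis (not along the pixel's ray), 0 where there is no reading), "vfov" (degrees; the focal length in pixels is half the picture's height over the tangent of half this angle, whatever the lens; pixels are square), "cx", "cy" (the principal point, pixels), "pose" (4x4, takes a point from camera to world coordinates). Camera axes: x right, y up, looking along -z (the intrinsics and any distortion apply to the point x, -y, -z); pixel columns grow to the right and rows downward; lengths in m; the calibration is good to about 2 mm. A picture is of the moment at which its call begins.
- ctrl.hand_in(): hands the job in; it is judged then, once.
The state is a dict: "time_s": time; "qpos": joint angles; "qvel": joint speeds; "joint_torque": joint torques, N m; "ee_pos": TCP position; "orientation": TCP orientation; "contact_force": force on the tool from outside, world axes, zero at the start; "torque": the same for the moment, N m; "opening": opening from 0.0 (shut) to 1.0 (fully open); "finger_force": force on a finger pad.
Only numpy, scipy, OpenCV 4.12 (cv2) and the standard library are available. Lean on these libraries where they do the work, as an engineer would, in place of code of your own. Each camera call takes 0.05 s, during which the arm holds its last target. There are 200 camera calls.

## Task

The resin specimen mount standing on the notebook has to be held for inspection: stand it upright, polished face up, in the nest of the cam fixture, then turn the fixture's crank clockwise (seen from above) over the high point of the cam until the follower's roller rests in the cam's flat dwell, so that the jaw stays closed on the mount after you let go. Find the dwell by feel: cranked on up its far side the jaw over-squeezes the brittle resin, and beyond the far edge it springs open. Leave the other loose things on the desk where they are.

Things in the scene. Friction and masses are not known exactly. Their poses are not given: they have to be found in the camera images.
- mount: Specimen mount: dark resin cylinder, 30.4 mm in diameter, 21 mm tall, about 30 g, standing on the notebook, whose top is 10 mm above the desk. Origin: centre of its underside; z up its axis. A wider mount on the bare desk is not the one meant.
- cam_fixture: Manual cam fixture, fixed to the desk: grey base plate 100 x 208 mm, its top 12 mm up, long side along its y. Origin: centre of the underside; z up. In order along y: camshaft (y = -62 mm, vertical), follower slide (-45 to 35 mm) between guide bars (keeper plate top 33 mm, screw heads 36 mm), sprung jaw, nest, fixed V-jaw (81 to 100 mm).
- nest (a point): Top of the rest pad, 14 mm above the desk, where a seated mount's axis stands (fixture x = 0, y = 70 mm); axes as the fixture's. Open jaw face 21.2 mm before it in -y, V behind it in +y: the mount has 6 mm to spare in y. Jaw (22 mm wide in x) and V (24 mm) are 31 mm high, with 3.5 mm lead-ins over the top 5 mm. Beside the mount in +x and -x fingers have room down to the base plate.
- camshaft_axis (a point): Point on the vertical camshaft axis, 50 mm above the desk (fixture x = 0, y = -62 mm). The crank turns about it, its arm's top 47 mm above the desk, a shaft end 53 mm; clockwise seen from above pushes the follower out and closes the jaw. The crank sits on the shaft's spline at any angle to the cam, so its direction does not tell where the dwell is.
- crank_grip (a point): Point on the axis of the crank's black upright grip, 81 mm above the desk, 40 mm from the camshaft axis. Grip: 19.6 mm in diameter, 51 to 101 mm above the desk; it spins freely on its pin, so a hand can go round without turning. The dwell's middle is 1.6 to 4.2 rad of clockwise turn from the start: first nearly free, then a rise of 1.1 rad up to the crest, 0.3 rad before it.
- follower: Slide with roller and sprung jaw; origin on the fixture's when open, moves along fixture +y: 6 mm where it meets the mount, 10 mm on the crest, 8.8 mm in mid-dwell (jaw force about 12 N). Back-force at the grip: 4 to 7 N late in the rise (let go, it runs back), drops to 0 or less in the dwell (let go, it pulls to the middle), 5 N again 0.25 rad past the middle, 12 N at 0.45 rad, then drops open.
- spare_mount: Another resin specimen mount, 32 mm in diameter, 17 mm tall, on the bare desk; leave it.
- objective: Spare objective lens, 34 mm in diameter, 46 mm tall, standing on the desk; leave it.
- vial: Glass vial with a dark cap, 23 mm in diameter, 48 mm tall; leave it.
- petri_dish: Clear round dish, 60 mm in diameter, 12 mm tall; leave it.
- lens_cap: Black lens cap, 53 mm in diameter, 13 mm tall, on the desk; leave it.
Mind the look-alikes: they are no part of the job. Leave any pink look-alike of the mount alone.

How it is judged:
By the outcome, as a careful person would: the job done as asked, in the order asked, and still so for the second after the job is handed in, with the robot touching nothing.
It also fails if it takes over 72 s, if anything falls off the work surface, if the arm or the gripper's body presses on something with over 40 N, if the wrist force passes 120 N, or if a joint passes its speed limit or range.

## Working session

There is one attempt and no reset: what is moved stays moved. The work goes in short steps, Python scripts to look and compute and a tool call to move; the robot and the scene stay as the last step left them, time stands still between calls to the robot, and variables do not carry over. Pictures are saved under pics/ and viewed, at most 12 in all, crops included, and the job is handed in when it is done.

Besides the shell and the picture viewer there is one more tool, called after "Request:" as name(argument=value, ...) on one line, values as JSON. apply_moves: Moves the arm, as the interface text tells. Its arguments: {"type":"object","properties":{"rows":{"type":"string"},"jaw":{"type":"number"},"grip_force":{"type":"number"}},"required":["rows"]}

```bash
ls; mkdir -p pics
cat > h.py <<'E'
import numpy as np, cv2
from station import ctrl
def ray(im,u,v):
    f=im["pixels"].shape[0]/2/np.tan(np.radians(im["vfov"])/2)
    d=np.array([(u-im["cx"])/f,-(v-im["cy"])/f,-1.0]); P=np.array(im["pose"])
    return P[:3,3],P[:3,:3]@d
def onz(im,u,v,z):
    o,d=ray(im,u,v); return o+d*(z-o[2])/d[2]
def dep(im,u,v):
    o,d=ray(im,u,v); return o+d*im["depth"][int(v),int(u)]
def cloud(im):
    h,w=im["depth"].shape; f=h/2/np.tan(np.radians(im["vfov"])/2)
    u,v=np.meshgrid(np.arange(w),np.arange(h)); D=im["depth"]
    p=np.stack([(u-im["cx"])/f*D,-(v-im["cy"])/f*D,-D],-1); P=np.array(im["pose"])
    return p@P[:3,:3].T+P[:3,3]
E
python3 - <<'E'
from h import *
import pickle
for n in("scene","top"):
    im=ctrl.get_image(n); cv2.imwrite(f"pics/{n}0.png",im["pixels"]); pickle.dump(im,open(n+".pkl","wb"))
    print(n,[k for k in im],im["vfov"],im["cx"],im["cy"],np.round(im["pose"],3).tolist())
print(ctrl.state())
E
```

```text
pics
scene ['pixels', 'depth', 'vfov', 'cx', 'cy', 'pose'] 49.13121364868582 274.6899495231069 208.76758821597141 [[-0.663, 0.497, -0.559, -0.126], [-0.748, -0.42, 0.513, 0.662], [0.02, 0.759, 0.651, 0.893], [0.0, 0.0, 0.0, 1.0]]
top ['pixels', 'depth', 'vfov', 'cx', 'cy', 'pose'] 46.329471814770116 290.0531555548537 212.57719007013242 [[-0.022, 0.994, -0.105, 0.411], [-0.999, -0.025, -0.027, 0.006], [-0.029, 0.104, 0.994, 1.387], [0.0, 0.0, 0.0, 1.0]]
{'time_s': 0.1, 'qpos': array([ 1.11477584,  0.41181981, -0.01271372,  1.59697078,  0.00560195,
        1.13432472, -0.08221164]), 'qvel': array([ 1.14055068e-04, -9.85956395e-04, -1.36424602e-03, -2.56220054e-03,
       -1.74466716e-04,  4.95757695e-05, -8.18866868e-04]), 'joint_torque': array([ 2.83207090e-03, -6.01838279e+01,  6.84390161e-01, -3.00089872e+01,
        1.40481780e-02,  6.33561125e-03,  3.31955766e-05]), 'ee_pos': array([ 0.23615839, -0.57819545,  0.24753294]), 'orientation': array([-3.14010944e+00,  1.06490891e-04,  3.87835572e-01]), 'contact_force': array([ 0.92110643, -0.27022236,  0.15658738]), 'torque': array([-0.01264157, -0.00239761, -0.00510139]), 'finger_force': 0.0, 'opening': 1.00036552793097}
```

View pics/top0.png

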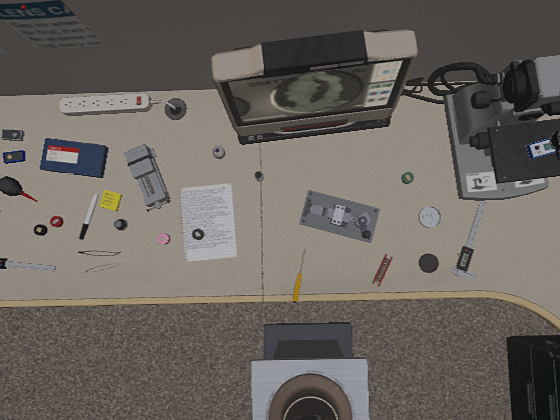

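View pics/scene0.png

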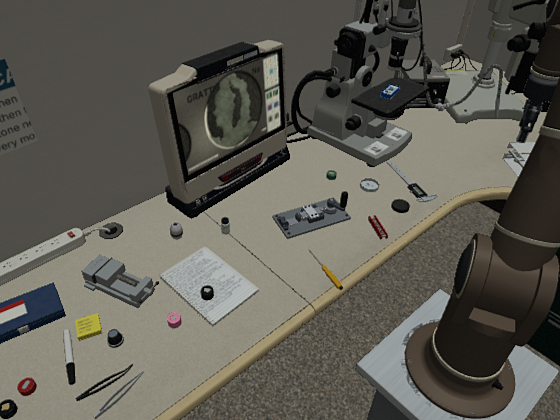

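The top view shows the mount on the notebook at about (198,234). The fixture is at about (340,215), with the crank grip to the right at about (366,223) and the nest to the left. The scene view agrees: mount at (207,292), grip at (344,200).

Run:
```python
from h import *
import pickle
T=pickle.load(open("top.pkl","rb"));S=pickle.load(open("scene.pkl","rb"))
for im,n,box in((T,'top',(185,222,212,246)),(S,'scene',(195,280,220,305))):
    x0,y0,x1,y1=box; g=im["pixels"][y0:y1,x0:x1].max(2); C=cloud(im)[y0:y1,x0:x1]
    m=(g<75); c=C[m]; t=c[c[:,2]>0.025]
    print(n,'mount',len(c),np.median(c,0),len(t),t.mean(0) if len(t) else 0,np.ptp(t,0) if len(t) else 0)
C=cloud(T); b=C[180:250,290:390].reshape(-1,3)
pl=b[(b[:,2]>0.008)&(b[:,2]<0.06)]
r=cv2.minAreaRect(pl[:,:2].astype(np.float32)); print('rect',r)
for im,n in((T,'top'),(S,'scene')):
    q=cloud(im).reshape(-1,3); k=(q[:,2]>0.085)&(q[:,2]<0.115)&(np.hypot(q[:,0]-r[0][0],q[:,1]-r[0][1])<0.15)
    print(n,'grip top',k.sum(),q[k].mean(0) if k.any() else 0)
    k=(q[:,2]>0.042)&(q[:,2]<0.058)&(np.hypot(q[:,0]-r[0][0],q[:,1]-r[0][1])<0.13)
    print(n,'arm',k.sum(),q[k].mean(0) if k.any() else 0)
big=[cv2.resize(im["pixels"][a:b,c:d],(540,400),interpolation=cv2.INTER_CUBIC) for im,a,b,c,d in((T,180,250,293,388),(S,180,245,265,353))]
cv2.imwrite("pics/fix.png",np.vstack([cv2.resize(x,(400,296)) for x in big]))
```

```text
top mount 73 [0.50028842 0.29954714 0.03062686] 67 [0.50083481 0.30011784 0.03115276] [0.02797981 0.0281899  0.01272514]
scene mount 130 [0.49120119 0.30667546 0.0287978 ] 85 [0.48163685 0.31279825 0.05035338] [0.63912331 0.37256285 0.86826318]
rect ((0.5455746650695801, -0.09486056864261627), (0.2781040072441101, 0.18758733570575714), 89.52151489257812)
top grip top 42 [ 0.4857098  -0.15888224  0.09986687]
top arm 108 [ 0.51762248 -0.15568822  0.04929929]
scene grip top 45 [ 0.48097676 -0.15533075  0.09533516]
scene arm 103 [ 0.5068857  -0.15285457  0.04781577]
```

View pics/fix.png

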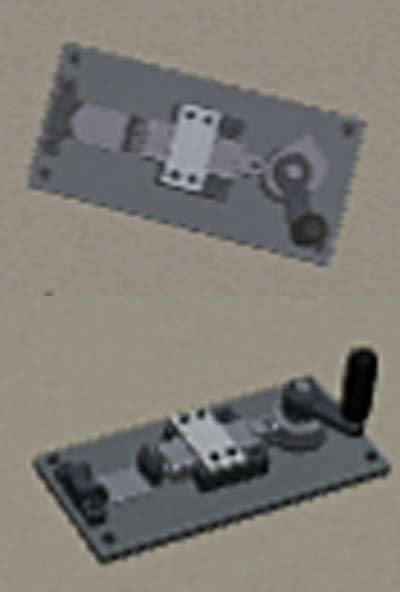

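The crop shows the fixture corners at about (65,42), (365,120), (328,266) and (30,187). The nest is on the left, the camshaft at about (292,172) and the grip at about (310,230).

Run:
```python
from h import *
import pickle
T=pickle.load(open("top.pkl","rb"))
f=lambda x,y,z:onz(T,293+x*95/400-.5,180+y*70/296-.5,z)
c=np.array([f(x,y,.012) for x,y in((65,42),(365,120),(328,266),(30,187))]);print(c.round(4))
o=c.mean(0); d=(c[0]+c[3]-c[1]-c[2])/2; print(o,np.linalg.norm(d),np.linalg.norm((c[0]+c[1]-c[2]-c[3])/2)); 
e=d[:2]/np.linalg.norm(d[:2]); print('phi of +y',np.arctan2(e[1],e[0]))
print('nest',o[:2]+.07*e,'shaft',o[:2]-.062*e, 'shaft img',f(292,172,.053),'grip img',f(310,229,.1))
print(np.array(ctrl.state()["qpos"]))
```

```text
[[ 0.6204 -0.0088  0.012 ]
 [ 0.5629 -0.2071  0.012 ]
 [ 0.4667 -0.1788  0.012 ]
 [ 0.5237  0.017   0.012 ]]
[ 0.54343553 -0.09442916  0.012     ] 0.20524402020575963 0.10014116260582134
phi of +y 1.287901595600388
nest [ 0.56297508 -0.02721156] shaft [ 0.52612907 -0.15396474] shaft img [ 0.52590013 -0.15252389  0.053     ] grip img [ 0.48622216 -0.15673481  0.1       ]
[ 1.11477584  0.41181981 -0.01271372  1.59697078  0.00560195  1.13432472
 -0.08221164]
```

Request:
apply_moves(rows="0 0 0 0.12;0 0 0 0.12;0 0 0 0.12;0 0 0 0.12;0 0 0 0.12;0 0 0 0.12;0 0 0 0.12;0 0 0 0.06", jaw=1)

```text
time_s: 0.77
ee_pos: [0.2363, -0.5783, 0.2478]
orientation: [-3.141, 0.001, -0.519]
contact_force: [-0.2, 0.2, 0.1]
opening: 0.998
finger_force: 0.0
```

Request:
apply_moves(rows="0.036 0.009 0 0;0.036 0.009 0 0;0.036 0.009 0 0;0.036 0.009 0 0;0.036 0.009 0 0;0.036 0.009 0 0;0.036 0.009 0 0;0.036 0.009 0 0;0.036 0.009 0 0;0.036 0.009 0 0;0.036 0.009 0 0;0.036 0.009 0 0;0.036 0.009 0 0;0.036 0.009 0 0;0.018 0.005 0 0;0 0 0 0")

```text
time_s: 2.1
ee_pos: [0.4744, -0.8015, 0.2628]
orientation: [-3.131, 0.009, -0.562]
contact_force: [-0.6, -0.1, -0.4]
opening: 1.001
finger_force: 0.0
```

Run:
```python
from h import *
import pickle
im=ctrl.get_image("wrist"); pickle.dump(im,open("w1.pkl","wb")); cv2.imwrite("pics/w1.png",im["pixels"])
s=ctrl.state();print(s["time_s"],s["ee_pos"],s["orientation"],s["qpos"]);print(np.round(im["pose"],3),im["vfov"])
```

```text
2.15 [ 0.47546208 -0.80078819  0.26294784] [-3.12705943  0.00689647 -0.5603112 ] [ 0.93925821  1.23294456  1.05955617  0.13706657 -1.03229296  1.85232484
 -1.07064758]
[[-0.533  0.799  0.28   0.545]
 [-0.846 -0.499 -0.187 -0.847]
 [-0.01  -0.336  0.942  0.386]
 [ 0.     0.     0.     1.   ]] 60.41112382723943
```

View pics/w1.png

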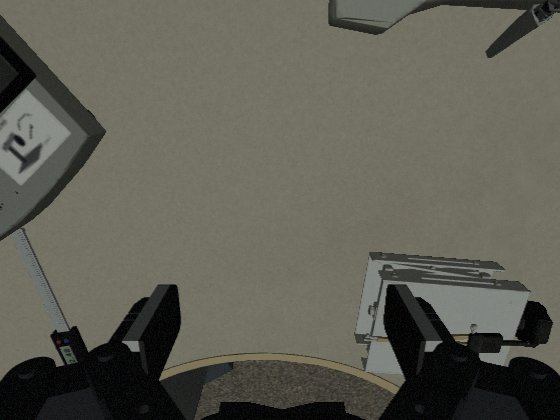

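The wrist view shows empty desk and the microscope corner: I had the twist sign backwards, because positive twist lowers world yaw with the tool pointing down. I'm backing inward first.

Request:
apply_moves(rows="-0.012 -0.012 0 0;-0.025 -0.025 0 0;-0.025 -0.025 0 0;-0.025 -0.025 0 0;-0.025 -0.025 0 0;-0.025 -0.025 0 0;-0.025 -0.025 0 0;-0.025 -0.025 0 0;-0.025 -0.025 0 0;-0.025 -0.025 0 0;0 0 0 -0.12;0 0 0 -0.12;0 0 0 -0.12;0 0 0 -0.12;0 0 0 -0.12;0 0 0 -0.12;0 0 0 -0.12")

```text
time_s: 3.57
ee_pos: [0.4148, -0.5092, 0.2688]
orientation: [-3.13, -0.01, 0.286]
contact_force: [0.2, -0.1, 0.0]
opening: 1.002
finger_force: 0.0
```

Run:
```python
from h import *
s=ctrl.state();print(s["time_s"],s["ee_pos"],s["orientation"],s["qpos"])
```

```text
3.5667 [ 0.41479138 -0.50924549  0.26877752] [-3.12958562 -0.01025492  0.28638963] [ 0.1633072   0.6656044   1.0965864   1.5268184  -0.61288139  1.3334923
  0.04249488]
```

Request:
apply_moves(rows="0 0 0 -0.12;0 0 0 -0.12;0 0 0 -0.12;0 0 0 -0.12;0 0 0 -0.12;0 0 0 -0.12;0 0 0 -0.12;0 0 0 -0.12;0 0 0 -0.04")

```text
time_s: 4.32
ee_pos: [0.4148, -0.5092, 0.2693]
orientation: [3.139, -0.015, 1.288]
contact_force: [0.3, -0.7, -0.1]
opening: 1.003
finger_force: 0.0
```

```bash
cat > st.py <<'E'
from h import *
import sys
s=ctrl.state();print(s["time_s"],s["ee_pos"].round(4),s["orientation"].round(3),s["qpos"].round(3),s["contact_force"].round(1))
def to(p):
    y=s["orientation"][2]; d=np.array(p)-s["ee_pos"]
    return np.array([d[0]*np.cos(y)+d[1]*np.sin(y), d[0]*np.sin(y)-d[1]*np.cos(y), -d[2]]).round(4)
if len(sys.argv)>3: print(to([float(a) for a in sys.argv[1:4]]))
E
python3 st.py 0.545 -0.03 0.25
```

```text
4.3167 [ 0.4148 -0.5092  0.2693] [ 3.139 -0.015  1.288] [ 0.28   0.562  0.845  1.52  -0.445  1.266  0.904] [ 0.3 -0.7 -0.1]
[ 0.4965 -0.0089  0.0193]
```

Request:
apply_moves(rows="0.015 0 0 0;0.03 0 0 0;0.03 0 0 0;0.03 0 0 0;0.03 0 0 0;0.03 0 0 0;0.03 0 0 0;0.03 0 0 0;0.03 0 0 0;0.03 0 0 0;0.03 0 0 0;0.03 0 0 0;0.03 0 0 0;0.03 0 0 0;0.03 0 0 0;0.03 0 0 0;0.015 0 0 0;0 0 0 0")

```text
time_s: 5.82
ee_pos: [0.5531, -0.0446, 0.2748]
orientation: [-3.141, -0.015, 1.287]
contact_force: [0.4, 0.9, -0.4]
opening: 1.001
finger_force: 0.0
```

Run:
```python
from h import *
import pickle
im=ctrl.get_image("wrist"); pickle.dump(im,open("w2.pkl","wb")); cv2.imwrite("pics/w2.png",im["pixels"])
import st
```

```text
5.8667 [ 0.5524 -0.0475  0.275 ] [ 3.141 -0.013  1.284] [-0.662  0.34   0.868  1.778 -0.297  1.153  0.014] [ 1.1 -0.5  0.2]
```

View pics/w2.png

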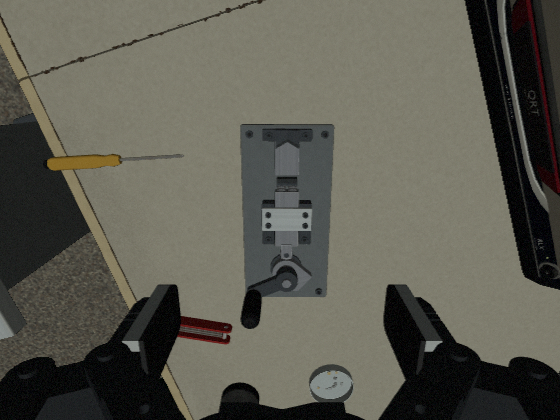

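The wrist view shows the plate corners at about (241,124), (334,124), (327,297) and (246,297). The shaft end is at about (286,283), the V-jaw at (287,134), and the grip leans from (257,295) to (250,322).

Run:
```python
from h import *
import pickle
T=pickle.load(open("w2.pkl","rb"))
f=lambda x,y,z:onz(T,x,y,z)
g=cv2.cvtColor(T["pixels"],cv2.COLOR_BGR2HSV); 
C=cloud(T); q=C[100:345,225:350].reshape(-1,3); px=T["pixels"][100:345,225:350].reshape(-1,3)
k=(abs(q[:,2]-.012)<.003); print(np.percentile(q[:,2],[5,25,50,75,95]))
r=cv2.minAreaRect(q[(q[:,2]>.009)&(q[:,2]<.037)][:,:2].astype(np.float32)); print('rect',r, np.radians(r[2]))
c=np.array([f(x,y,.012) for x,y in((241,124),(334,124),(327,297),(247,297))])
o=c.mean(0); d=(c[0]+c[1]-c[2]-c[3])/2; e=d[:2]/np.linalg.norm(d[:2])
print(c.round(4),o,np.linalg.norm(d),np.linalg.norm(c[0]-c[1]),'phi',np.arctan2(e[1],e[0]))
print('nest',o[:2]+.07*e,'shaft',o[:2]-.062*e,'shaft img',f(286,283,.053),'V',f(287,134,.031))
gt=q[(q[:,2]>.085)&(q[:,2]<.115)]; print('grip top pts',len(gt),gt.mean(0), (gt.max(0)+gt.min(0))/2)
```

```text
[-0.00216894 -0.00114606  0.00951474  0.01178601  0.0391811 ]
rect ((0.5283678770065308, -0.12684309482574463), (0.28519970178604126, 0.1197088435292244), 67.33722686767578) 1.1752563180033304
[[ 0.5255  0.0185  0.012 ]
 [ 0.6191 -0.0088  0.012 ]
 [ 0.562  -0.208   0.012 ]
 [ 0.4675 -0.1805  0.012 ]] [ 0.54353278 -0.09472582  0.012     ] 0.2072604612020004 0.09756447579839887 phi 1.2896079347196248
nest [ 0.56295761 -0.02747497] shaft [ 0.52632793 -0.15429085] shaft img [ 0.52487346 -0.15298831  0.053     ] V [ 0.56925249 -0.00292156  0.031     ]
grip top pts 362 [ 0.48634433 -0.15606471  0.0957559 ] [ 0.48530848 -0.15812814  0.09316429]
```

```bash
python3 st.py 0.5005 0.2850 0.15; python3 -c "
from h import *
print(ctrl.tips_ahead)"
```

```text
5.8667 [ 0.5524 -0.0475  0.275 ] [ 3.141 -0.013  1.284] [-0.662  0.34   0.868  1.778 -0.297  1.153  0.014] [ 1.1 -0.5  0.2]
[ 0.3043 -0.1437  0.125 ]
0.017
```

Request:
apply_moves(rows="0.015 -0.007 0.005 0;0.029 -0.014 0.01 0;0.029 -0.014 0.01 0;0.029 -0.014 0.01 0;0.029 -0.014 0.01 0;0.029 -0.014 0.01 0;0.029 -0.014 0.01 0;0.029 -0.014 0.015 0;0.029 -0.014 0.015 0;0.029 -0.014 0.015 0;0.029 -0.01 0.015 0;0 0 0 0;0 0 0 0")

```text
time_s: 6.95
ee_pos: [0.503, 0.2843, 0.1529]
orientation: [3.142, -0.01, 1.281]
contact_force: [-0.1, -1.2, -1.1]
opening: 0.999
finger_force: 0.0
```

Run:
```python
from h import *
import pickle
im=ctrl.get_image("wrist"); pickle.dump(im,open("w3.pkl","wb")); cv2.imwrite("pics/w3.png",im["pixels"])
import st
q=cloud(im)
near=(np.hypot(q[...,0]-.5005,q[...,1]-.3)<.035)
for nm,lo,hi in(("top",.027,.036),("all",.016,.04)):
    c=q[near&(q[...,2]>lo)&(q[...,2]<hi)]; print(nm,len(c),c.mean(0),(c.max(0)+c.min(0))/2,np.ptp(c,0), cv2.minEnclosingCircle(c[:,:2].astype(np.float32)))
```

```text
7.0 [0.504  0.2825 0.1538] [ 3.14  -0.011  1.278] [-1.12   0.506  0.723  1.857 -0.422  0.926 -0.495] [-0.1 -0.7  1. ]
top 1380 [0.5001528  0.30299338 0.02949375] [0.4999679  0.30253192 0.02939386] [0.0301721 0.0304105 0.0047621] ((0.49999985098838806, 0.3024451732635498), 0.01545184850692749)
all 1492 [0.50049686 0.30384036 0.02889485] [0.49997555 0.30253192 0.02400817] [0.0301874  0.0304105  0.01553347] ((0.5000290870666504, 0.30246439576148987), 0.015465734526515007)
```

View pics/w3.png

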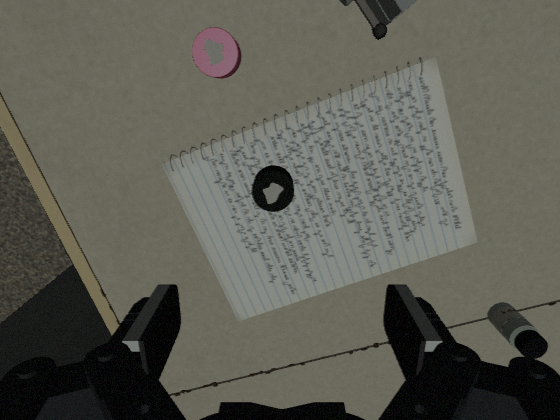

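The mount is centred at (273,189) with its polished face up. That gives (0.500, 0.302) and a 30 mm diameter, which fits.

```bash
python3 st.py 0.500 0.302 0.0305
```

```text
7.0 [0.504  0.2825 0.1538] [ 3.14  -0.011  1.278] [-1.12   0.506  0.723  1.857 -0.422  0.926 -0.495] [-0.1 -0.7  1. ]
[ 0.0176 -0.0095  0.1233]
```

Request:
apply_moves(rows="0.01 -0.005 0.015 0;0.006 -0.0045 0.02 -0.01;0 0 0.025 0;0 0 0.025 0;0 0 0.015 0;0 0 0.006 0;0 0 0 0;0 0 0 0", jaw=0.8)

```text
time_s: 7.67
ee_pos: [0.5014, 0.3013, 0.0494]
orientation: [3.139, -0.013, 1.285]
contact_force: [0.5, -0.1, -0.1]
opening: 0.802
finger_force: 0.0
```

```bash
python3 st.py 0.500 0.302 0.0305
```

```text
7.6667 [0.5014 0.3013 0.0494] [ 3.139 -0.013  1.285] [-1.058  0.654  0.608  1.904 -0.551  0.742 -0.418] [ 0.5 -0.1 -0.1]
[ 0.0003 -0.0016  0.0189]
```

Request:
apply_moves(rows="0 -0.001 0.01 0;0 0 0.009 0;0 0 0 0;0 0 0 0")

```text
time_s: 8.0
ee_pos: [0.4992, 0.3027, 0.029]
orientation: [3.14, -0.011, 1.287]
contact_force: [-0.4, 0.5, -0.2]
opening: 0.801
finger_force: 0.0
```

Request:
apply_moves(rows="0 0 0 0;0 0 0 0;0 0 0 0;0 0 0 0;0 0 0 0;0 0 0 0;0 0 0 0;0 0 0 0", jaw=0, grip_force=25)

```text
time_s: 8.67
ee_pos: [0.4998, 0.3029, 0.0297]
orientation: [3.139, -0.013, 1.287]
contact_force: [-0.4, 0.8, 5.1]
opening: 0.343
finger_force: 24.9
```

Request:
apply_moves(rows="0 0 -0.01 0;0 0 -0.02 0;0 0 -0.03 0;0 0 -0.03 0;0 0 0 0")

```text
time_s: 9.08
ee_pos: [0.5019, 0.3024, 0.1248]
orientation: [3.135, -0.018, 1.286]
contact_force: [0.8, -0.0, -0.1]
opening: 0.343
finger_force: 24.9
```

```bash
python3 st.py 0.563 -0.0272 0.10
```

```text
9.0833 [0.5019 0.3024 0.1248] [ 3.135 -0.018  1.286] [-1.124  0.551  0.693  1.866 -0.464  0.871 -0.487] [ 0.8 -0.  -0.1]
[-0.2992  0.1513  0.0248]
```

Request:
apply_moves(rows="-0.015 0.0075 0 0;-0.03 0.015 0 0;-0.03 0.015 0 0;-0.03 0.015 0 0;-0.03 0.015 0 0;-0.03 0.015 0 0;-0.03 0.015 0 0;-0.03 0.015 0 0;-0.03 0.015 0 0;-0.03 0.015 0.01 0;-0.015 0.008 0.01 0;0 0 0 0;0 0 0 0;0 0 0 0")

```text
time_s: 10.25
ee_pos: [0.5595, -0.0273, 0.096]
orientation: [3.14, -0.012, 1.287]
contact_force: [0.2, 0.4, -0.2]
opening: 0.34
finger_force: 24.9
```

```bash
python3 st.py 0.563 -0.0272 0.06
python3 - <<'E'
from h import *
im=ctrl.get_image("wrist"); cv2.imwrite("pics/w4.png",im["pixels"])
import pickle; pickle.dump(im,open("w4.pkl","wb"))
E
```

```text
10.25 [ 0.5595 -0.0273  0.096 ] [ 3.14  -0.012  1.287] [-0.522  0.557  0.666  1.938 -0.488  0.806  0.133] [ 0.2  0.4 -0.2]
[0.0011 0.0033 0.036 ]
```

View pics/w4.png

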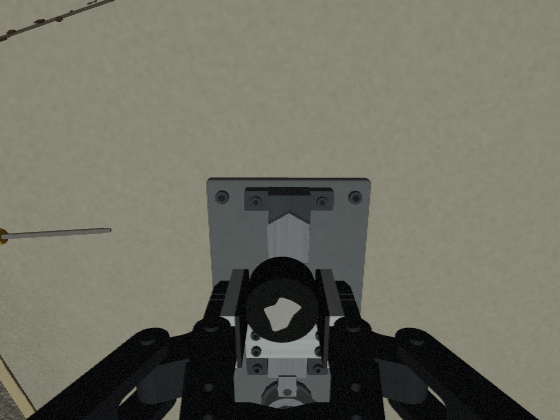

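The mount sits between the pads, its top face centred at about (283,308). The V-jaw is at (289,198), and the far plate corners are at (208,179) and (370,179).

Run:
```python
from h import *
import pickle
im=pickle.load(open("w4.pkl","rb")); e=np.array([np.cos(1.288),np.sin(1.288)])
q=cloud(im)[255:345,240:322]; m=im["pixels"][255:345,240:322].max(2)<60
c=q[m&(q[...,2]>.085)&(abs(q[...,2]-.097)<.006)]; print(len(c), np.median(c[:,2]),cv2.minEnclosingCircle(c[:,:2].astype(np.float32)))
print('mount top',onz(im,282,308,.097))
a,b=onz(im,208,179,.012),onz(im,370,179,.012); mid=(a+b)[:2]/2; print(a,b,np.linalg.norm(a-b),'nest',mid-.034*e)
```

```text
3708 0.09575490860681465 ((0.5583378076553345, -0.02471269480884075), 0.01939510554075241)
mount top [ 0.55884518 -0.02478619  0.097     ]
[0.52600002 0.01895374 0.012     ] [ 0.6183637  -0.00797879  0.012     ] 0.09621024000326499 nest [ 0.56269443 -0.02716201]
```

Request:
apply_moves(rows="0 0.0035 0.01 0;0 0 0.02 0;0 0 0.012 0;0 0 0 0;0 0 0 0;0 0 0 0")

```text
time_s: 10.8
ee_pos: [0.5635, -0.0286, 0.0543]
orientation: [3.139, -0.012, 1.287]
contact_force: [0.9, -0.1, -0.2]
opening: 0.341
finger_force: 24.9
```

```bash
python3 st.py 0.563 -0.0278 0.034
```

```text
10.8 [ 0.5635 -0.0286  0.0543] [ 3.139 -0.012  1.287] [-0.479  0.622  0.615  1.949 -0.544  0.734  0.179] [ 0.9 -0.1 -0.2]
[ 0.0006 -0.0007  0.0203]
```

Within tolerance, so I'm descending into the nest.

Request:
apply_moves(rows="0 -0.0005 0.006 0;0 0 0.006 0;0 0 0.004 0;0 0 0 0;0 0 0 0")

```text
time_s: 11.22
ee_pos: [0.5627, -0.0284, 0.0378]
orientation: [3.14, -0.012, 1.287]
contact_force: [0.1, -0.2, -0.3]
opening: 0.343
finger_force: 24.9
```

Request:
apply_moves(rows="0 0 0.002 0;0 0 0.0015 0;0 0 0 0;0 0 0 0")

```text
time_s: 11.55
ee_pos: [0.5629, -0.0283, 0.0345]
orientation: [3.14, -0.012, 1.287]
contact_force: [0.4, -0.5, -0.1]
opening: 0.347
finger_force: 24.9
```

Request:
apply_moves(rows="0 0 0.001 0;0 0 0 0;0 0 0 0")

```text
time_s: 11.8
ee_pos: [0.5631, -0.0283, 0.034]
orientation: [3.139, -0.013, 1.287]
contact_force: [-0.5, -0.4, 5.5]
opening: 0.344
finger_force: 25.4
```

Request:
apply_moves(rows="0 0 0 0;0 0 0 0;0 0 0 0;0 0 0 0;0 0 0 0", jaw=0.65)

```text
time_s: 12.22
ee_pos: [0.5629, -0.0283, 0.0335]
orientation: [3.14, -0.012, 1.287]
contact_force: [-0.0, -0.3, 0.4]
opening: 0.651
finger_force: 0.0
```

Request:
apply_moves(rows="0 0 -0.01 0;0 0 -0.02 0;0 0 -0.03 0;0 0 -0.03 0;0 0 -0.03 0;0 0 -0.02 0;0 0 0 0;0 0 0 0")

```text
time_s: 12.88
ee_pos: [0.5628, -0.0297, 0.1751]
orientation: [3.137, -0.014, 1.287]
contact_force: [0.4, 0.1, -1.2]
opening: 0.654
finger_force: 0.0
```

Run:
```python
from h import *
im=ctrl.get_image("wrist"); cv2.imwrite("pics/w5.png",im["pixels"])
import st
print(st.to([.486,-.157,.17]))
q=cloud(im); near=(np.hypot(q[...,0]-.563,q[...,1]+.027)<.017)
v=q[near]; print(np.percentile(v[:,2],[10,50,90]))
c=q[(np.hypot(q[...,0]-.563,q[...,1]+.027)<.03)&(q[...,2]>.0325)&(q[...,2]<.042)];print(len(c),c.mean(0),cv2.minEnclosingCircle(c[:,:2].astype(np.float32)))
g=q[(np.hypot(q[...,0]-.486,q[...,1]+.157)<.04)&(q[...,2]>.08)&(q[...,2]<.115)];print(len(g),g.mean(0) if len(g) else 0)
```

```text
12.9333 [ 0.562  -0.0295  0.1739] [ 3.139 -0.013  1.287] [-0.585  0.458  0.748  1.873 -0.393  0.954  0.059] [0.7 0.2 0.1]
[-0.1437 -0.0373  0.0039]
[0.03264409 0.2306675  0.23485241]
1122 [ 0.56156649 -0.0277387   0.03389778] ((0.561479389667511, -0.028065873309969902), 0.015364608727395535)
142 [ 0.4878947  -0.15179013  0.0833062 ]
```

View pics/w5.png

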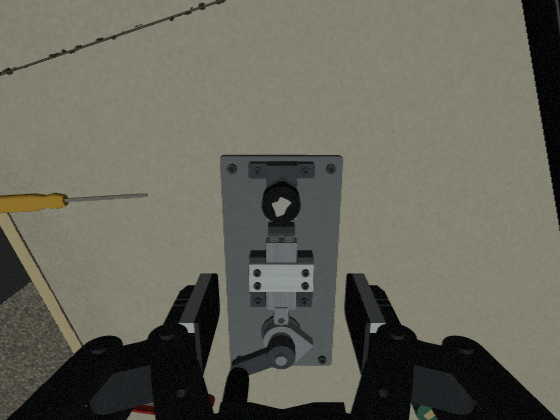

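The mount stands seated in the nest at (281,203): upright, face up, top at z of about 0.034. Next is the crank grip.

Request:
apply_moves(rows="-0.015 -0.004 0 0;-0.03 -0.008 0 0;-0.03 -0.008 0 0;-0.03 -0.008 0 0;-0.025 -0.006 0 0;-0.013 -0.003 0 0;0 0 0.015 0;0 0 0.01 0;0 0 0 0;0 0 0 0")

```text
time_s: 13.77
ee_pos: [0.4863, -0.1557, 0.1458]
orientation: [-3.141, -0.012, 1.288]
contact_force: [0.6, 0.8, -0.2]
opening: 0.649
finger_force: 0.0
```

```bash
python3 st.py .486 -.157 .083
```

```text
13.7667 [ 0.4863 -0.1557  0.1458] [-3.141 -0.012  1.288] [-0.37   0.415  0.76   2.018 -0.393  0.855  0.329] [ 0.6  0.8 -0.2]
[-0.0013  0.0001  0.0628]
```

Request:
apply_moves(rows="-0.002 0 0.015 0;0 0 0.02 0;0 0 0.02 0;0 0 0.008 0;0 0 0 0;0 0 0 0;0 0 0 0")

```text
time_s: 14.35
ee_pos: [0.4872, -0.1579, 0.0847]
orientation: [3.138, -0.012, 1.287]
contact_force: [0.2, -0.2, 0.2]
opening: 0.65
finger_force: 0.0
```

Request:
apply_moves(rows="0 0 0 0;0 0 0 0;0 0 0 0;0 0 0 0;0 0 0 0;0 0 0 0;0 0 0 0", jaw=0, grip_force=40)

```text
time_s: 14.93
ee_pos: [0.487, -0.1578, 0.0844]
orientation: [3.138, -0.012, 1.287]
contact_force: [-0.8, 0.4, 5.7]
opening: 0.212
finger_force: 38.9
```

Run:
```python
from h import *
im=ctrl.get_image("wrist"); cv2.imwrite("pics/w6.png",im["pixels"])
import st
```

```text
14.9833 [ 0.487  -0.1579  0.0844] [ 3.138 -0.012  1.287] [-0.293  0.51   0.679  2.06  -0.498  0.731  0.419] [-0.4  0.5  7.5]
```

View pics/w6.png

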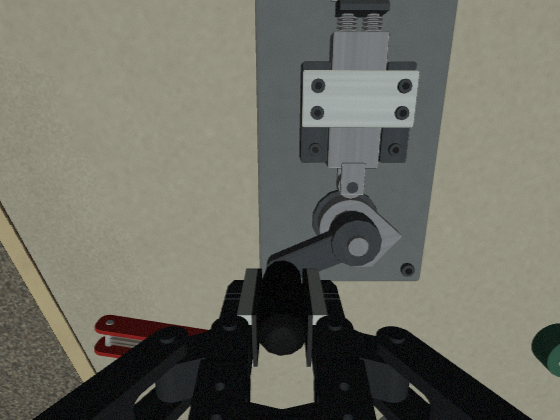

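The wrist view shows the grip held at (285,285), the shaft at (357,246) and the roller at (352,187). The cam's drop corner is at (402,237), about 4.7 rad counter-clockwise from the roller. That puts the dwell near 4.2 rad of clockwise turn.

```bash
cat > arc.py <<'E'
# arc.py th0 th1 n [a0]: rows (tool x,y) along the crank circle, turn th clockwise from the start
import sys, numpy as np
t0,t1,n=float(sys.argv[1]),float(sys.argv[2]),int(sys.argv[3]); a=3.527-np.linspace(t0,t1,n+1)
P=np.c_[.04*np.sin(a),.04*np.cos(a)].round(4)
print(";".join("%.4f %.4f 0 0"%tuple(r) for r in np.diff(P,axis=0)))
E
cat > fs.py <<'E'
from h import *
s=ctrl.state(); S=np.array([.526,-.154]); r=s["ee_pos"][:2]-S; a=np.arctan2(r[1],r[0]); u=r/np.linalg.norm(r); cw=np.array([u[1],-u[0]])
f=s["contact_force"][:2]; th=(3.527-.283-a)%(2*np.pi)
print("t %.2f turn %.3f R %.4f  Frad %.1f  Fcw %.1f z %.4f fz %.1f"%(s["time_s"],th,np.linalg.norm(r),f@u,f@cw,s["ee_pos"][2],s["contact_force"][2]), s["orientation"].round(3),s["qpos"].round(2))
E
python3 fs.py; python3 arc.py 0 1.2 12
```

```text
t 14.98 turn 0.003 R 0.0392  Frad 0.3  Fcw 0.6 z 0.0844 fz 7.5 [ 3.138 -0.012  1.287] [-0.29  0.51  0.68  2.06 -0.5   0.73  0.42]
0.0037 -0.0013 0 0;0.0039 -0.0009 0 0;0.0040 -0.0006 0 0;0.0040 -0.0001 0 0;0.0040 0.0003 0 0;0.0039 0.0006 0 0;0.0039 0.0011 0 0;0.0037 0.0014 0 0;0.0036 0.0018 0 0;0.0034 0.0021 0 0;0.0031 0.0025 0 0;0.0029 0.0028 0 0
```

Request:
apply_moves(rows="0.0037 -0.0013 0 0;0.0039 -0.0009 0 0;0.0040 -0.0006 0 0;0.0040 -0.0001 0 0;0.0040 0.0003 0 0;0.0039 0.0006 0 0;0.0039 0.0011 0 0;0.0037 0.0014 0 0;0.0036 0.0018 0 0;0.0034 0.0021 0 0;0.0031 0.0025 0 0;0.0029 0.0028 0 0;0 0 0 0;0 0 0 0")

```text
time_s: 16.15
ee_pos: [0.5083, -0.1171, 0.0844]
orientation: [3.14, -0.013, 1.288]
contact_force: [-0.3, 2.3, 6.2]
opening: 0.208
finger_force: 39.3
```

```bash
python3 fs.py; python3 arc.py 1.2 2.4 12
```

```text
t 16.15 turn 1.226 R 0.0409  Frad 2.2  Fcw 0.7 z 0.0844 fz 6.2 [ 3.14  -0.013  1.288] [-0.37  0.52  0.68  2.04 -0.5   0.74  0.34]
0.0026 0.0030 0 0;0.0023 0.0033 0 0;0.0019 0.0035 0 0;0.0016 0.0037 0 0;0.0012 0.0038 0 0;0.0008 0.0039 0 0;0.0004 0.0040 0 0;0.0001 0.0040 0 0;-0.0004 0.0039 0 0;-0.0008 0.0040 0 0;-0.0011 0.0038 0 0;-0.0016 0.0037 0 0
```

Request:
apply_moves(rows="0.0026 0.0030 0 0;0.0023 0.0033 0 0;0.0019 0.0035 0 0;0.0016 0.0037 0 0;0.0012 0.0038 0 0;0.0008 0.0039 0 0;0.0004 0.0040 0 0;0.0001 0.0040 0 0;0 0 0 0")

```text
time_s: 16.9
ee_pos: [0.5406, -0.1154, 0.0846]
orientation: [3.138, -0.013, 1.288]
contact_force: [2.7, 5.5, 4.0]
opening: 0.207
finger_force: 39.3
```

```bash
python3 fs.py
```

```text
t 16.90 turn 2.035 R 0.0413  Frad 6.1  Fcw 0.6 z 0.0846 fz 4.0 [ 3.138 -0.013  1.288] [-0.36  0.57  0.67  1.96 -0.51  0.78  0.32]
```

Request:
apply_moves(rows="-0.0004 0.0039 0 0;-0.0008 0.0040 0 0;-0.0011 0.0038 0 0;-0.0016 0.0037 0 0;0 0 0 0;0 0 0 0")

```text
time_s: 17.4
ee_pos: [0.5543, -0.124, 0.0846]
orientation: [3.137, -0.012, 1.287]
contact_force: [4.5, 4.4, 2.5]
opening: 0.213
finger_force: 39.4
```

```bash
python3 fs.py; python3 arc.py 2.4 3.6 12;python3 - <<'E'
from h import *
im=ctrl.get_image("wrist"); cv2.imwrite("pics/w7.png",im["pixels"])
E
```

```text
t 17.40 turn 2.429 R 0.0413  Frad 6.3  Fcw 0.3 z 0.0846 fz 2.5 [ 3.137 -0.012  1.287] [-0.34  0.59  0.66  1.93 -0.52  0.8   0.33]
-0.0019 0.0035 0 0;-0.0022 0.0033 0 0;-0.0026 0.0031 0 0;-0.0028 0.0028 0 0;-0.0031 0.0025 0 0;-0.0034 0.0022 0 0;-0.0035 0.0018 0 0;-0.0038 0.0015 0 0;-0.0038 0.0011 0 0;-0.0039 0.0007 0 0;-0.0040 0.0003 0 0;-0.0040 -0.0001 0 0
```

View pics/w7.png

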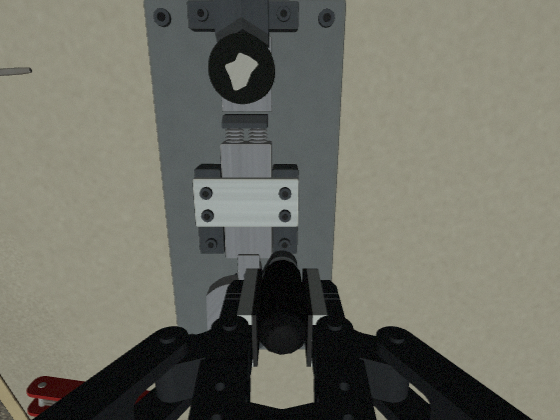

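The wrist view shows the follower still open, with a gap between the jaw at (245,122) and the mount at (241,70). I'm continuing the turn with a slight outward recentring of 1.5 mm.

Request:
apply_moves(rows="-0.0010 0.0040 0 0;-0.0018 0.0035 0 0;-0.0026 0.0031 0 0;-0.0028 0.0028 0 0;-0.0031 0.0025 0 0;-0.0034 0.0022 0 0;0 0 0 0;0 0 0 0")

```text
time_s: 18.12
ee_pos: [0.566, -0.1445, 0.0845]
orientation: [3.139, -0.011, 1.286]
contact_force: [-0.8, 1.5, 5.1]
opening: 0.208
finger_force: 39.8
```

```bash
python3 fs.py
```

```text
t 18.12 turn 3.011 R 0.0411  Frad -0.4  Fcw -1.6 z 0.0845 fz 5.1 [ 3.139 -0.011  1.286] [-0.3   0.61  0.66  1.88 -0.52  0.82  0.35]
```

Request:
apply_moves(rows="-0.0035 0.0018 0 0;-0.0038 0.0015 0 0;-0.0038 0.0011 0 0;0 0 0 0;0 0 0 0")

```text
time_s: 18.53
ee_pos: [0.5668, -0.1561, 0.0844]
orientation: [3.14, -0.011, 1.286]
contact_force: [-0.8, 3.0, 7.7]
opening: 0.207
finger_force: 40.0
```

```bash
python3 fs.py; python3 arc.py 3.6 4.3 7
```

```text
t 18.53 turn 3.295 R 0.0408  Frad -1.0  Fcw -3.0 z 0.0844 fz 7.7 [ 3.14  -0.011  1.286] [-0.28  0.62  0.66  1.87 -0.52  0.83  0.37]
-0.0040 -0.0005 0 0;-0.0039 -0.0009 0 0;-0.0038 -0.0013 0 0;-0.0036 -0.0016 0 0;-0.0035 -0.0020 0 0;-0.0032 -0.0023 0 0;-0.0030 -0.0027 0 0
```

Request:
apply_moves(rows="-0.0039 0.0007 0 0;-0.0040 0.0003 0 0;0 0 0 0;0 0 0 0")

```text
time_s: 18.87
ee_pos: [0.5657, -0.1627, 0.0844]
orientation: [3.141, -0.013, 1.287]
contact_force: [-2.1, 5.1, 8.3]
opening: 0.207
finger_force: 40.2
```

```bash
python3 fs.py
```

```text
t 18.87 turn 3.460 R 0.0407  Frad -3.2  Fcw -4.6 z 0.0844 fz 8.3 [ 3.141 -0.013  1.287] [-0.26  0.62  0.66  1.87 -0.52  0.83  0.38]
```

Request:
apply_moves(rows="-0.0040 -0.0001 0 0;-0.0020 -0.0002 0 0;0 0 0 0;0 0 0 0")

```text
time_s: 19.2
ee_pos: [0.5637, -0.1688, 0.0843]
orientation: [3.14, -0.012, 1.287]
contact_force: [-2.7, 2.7, 8.6]
opening: 0.205
finger_force: 40.2
```

```bash
python3 fs.py
```

```text
t 19.20 turn 3.617 R 0.0405  Frad -3.6  Fcw -1.5 z 0.0843 fz 8.6 [ 3.14  -0.012  1.287] [-0.25  0.62  0.66  1.87 -0.52  0.83  0.39]
```

Request:
apply_moves(rows="-0.0030 -0.0010 0 0;0 0 0 0;0 0 0 0")

```text
time_s: 19.45
ee_pos: [0.5614, -0.173, 0.0843]
orientation: [3.14, -0.01, 1.285]
contact_force: [-3.3, -0.6, 7.8]
opening: 0.207
finger_force: 40.1
```

```bash
python3 fs.py
```

```text
t 19.45 turn 3.737 R 0.0402  Frad -2.6  Fcw 2.0 z 0.0843 fz 7.8 [ 3.14  -0.01   1.285] [-0.25  0.62  0.66  1.87 -0.52  0.82  0.4 ]
```

Request:
apply_moves(rows="-0.0029 -0.0006 0 0;0 0 0 0;0 0 0 0")

```text
time_s: 19.7
ee_pos: [0.5599, -0.1756, 0.0843]
orientation: [3.14, -0.011, 1.285]
contact_force: [-2.8, -0.3, 9.7]
opening: 0.207
finger_force: 40.3
```

```bash
python3 fs.py;python3 - <<'E'
from h import *
im=ctrl.get_image("wrist"); cv2.imwrite("pics/w8.png",im["pixels"])
E
```

```text
t 19.70 turn 3.812 R 0.0402  Frad -2.2  Fcw 1.8 z 0.0843 fz 9.7 [ 3.14  -0.011  1.285] [-0.24  0.62  0.66  1.88 -0.52  0.82  0.4 ]
```

View pics/w8.png

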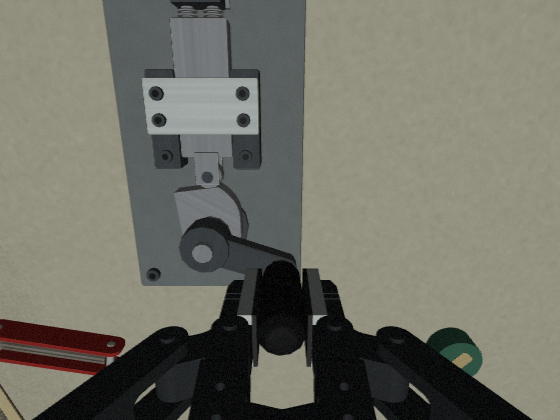

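The wrist view shows the roller at (207,178) on the cam's flat, with the drop corner at (177,193). The force is now pulling forward, so we're past the crest and nearing the middle of the dwell.

Request:
apply_moves(rows="-0.0028 -0.0010 0 0;0 0 0 0;0 0 0 0")

```text
time_s: 20.0
ee_pos: [0.5583, -0.1777, 0.0843]
orientation: [3.14, -0.011, 1.285]
contact_force: [-3.0, 1.0, 9.2]
opening: 0.207
finger_force: 40.3
```

```bash
python3 fs.py
```

```text
t 20.00 turn 3.876 R 0.0401  Frad -3.0  Fcw 1.0 z 0.0843 fz 9.2 [ 3.14  -0.011  1.285] [-0.24  0.62  0.66  1.88 -0.52  0.82  0.41]
```

Request:
apply_moves(rows="-0.0018 -0.0008 0 0;0 0 0 0;0 0 0 0")

```text
time_s: 20.25
ee_pos: [0.5573, -0.1788, 0.0843]
orientation: [3.14, -0.011, 1.286]
contact_force: [-2.3, 1.3, 8.8]
opening: 0.211
finger_force: 40.2
```

```bash
python3 fs.py
```

```text
t 20.25 turn 3.914 R 0.0400  Frad -2.6  Fcw 0.4 z 0.0843 fz 8.8 [ 3.14  -0.011  1.286] [-0.24  0.61  0.66  1.88 -0.52  0.82  0.41]
```

The tangential force is about zero, so this is mid-dwell. Releasing and lifting clear.

Request:
apply_moves(rows="0 0 0 0;0 0 0 0;0 0 0 0;0 0 0 0;0 0 0 0", jaw=0.6)

```text
time_s: 20.67
ee_pos: [0.5577, -0.1778, 0.0836]
orientation: [3.14, -0.012, 1.287]
contact_force: [0.8, -0.4, -0.6]
opening: 0.602
finger_force: 0.0
```

Request:
apply_moves(rows="0 0 -0.01 0;0 0 -0.02 0;0 0 -0.03 0;0 0 -0.03 0;0 0 -0.03 0;0 0 -0.03 0;0 0 0 0;0 0 0 0")

```text
time_s: 21.33
ee_pos: [0.5579, -0.1796, 0.2362]
orientation: [3.136, -0.013, 1.287]
contact_force: [-0.7, 0.5, -0.4]
opening: 0.6
finger_force: 0.0
```

Run:
```python
from h import *
im=ctrl.get_image("wrist"); cv2.imwrite("pics/w9.png",im["pixels"])
q=cloud(im); c=q[(np.hypot(q[...,0]-.563,q[...,1]+.027)<.03)&(q[...,2]>.0325)&(q[...,2]<.042)];print(len(c),c.mean(0),cv2.minEnclosingCircle(c[:,:2].astype(np.float32)))
g=q[(np.hypot(q[...,0]-.556,q[...,1]+.18)<.03)&(q[...,2]>.09)&(q[...,2]<.115)];print(len(g),g.mean(0) if len(g) else 0)
if len(g):
    r=g.mean(0)[:2]-[.526,-.154]; print('turn',(3.244-np.arctan2(r[1],r[0]))%6.283)
import st
```

```text
950 [ 0.56119942 -0.03028885  0.03387928] ((0.5617333054542542, -0.028149615973234177), 0.015229732729494572)
480 [ 0.5552961  -0.17870826  0.09794022]
turn 3.944648486542135
21.3833 [ 0.5572 -0.1791  0.2346] [ 3.138 -0.013  1.287] [-0.343  0.433  0.79   1.754 -0.356  1.098  0.282] [ 0.4  0.6 -0.5]
```

View pics/w9.png

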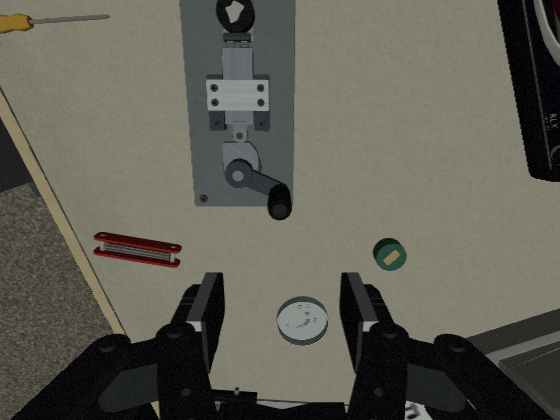

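After letting go, the crank stayed at about 3.94 rad. The jaw at (238,37) is closed on the upright mount at (236,12), and the robot is clear, so I'm handing in.

```bash
python3 -c "
from station import ctrl
print(ctrl.hand_in())"
```

```text
the job is handed in; nothing more can be done
None
```

The mount stands upright, polished face up, in the nest, held by the cam, which settled in its dwell about 3.94 rad clockwise from the start; the arm was clear of everything at hand-in, about 21 s into the 72 s, though an early wrong-way twist left joints 4 to 6 reading 0.002–0.003 rad outside their listed ranges for a moment, which may count against the joint-range rule.

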